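Tip two baking dishes over to drain

ROBOT

A 6-joint arm with a two-finger parallel gripper is mounted at the origin on the work surface. World frame = base frame: x ahead of the robot, y to its left, z up, the work surface at z = 0. Lengths are in m, angles in degrees, forces in N, time in s.
With the tool pointing down it reaches from about 0.4 to 0.825 m from the base axis. Payload 7 kg.
Tool frame: the origin (TCP) lies midway between the tips of the shut fingers; the grasp point (between the pads) lies 19 mm behind it; z points along the fingers, y is the line along which they close (so a half turn about z gives the same grasp; the last joint's range is limited). The gripper opens to 88 mm and grips with 3 to 60 N. Pads are 19 mm wide; open, the fingers measure 130 mm over their backs; the gripper's body (78 mm by 193 mm) begins 47 mm behind the grasp point.
Start: joints at [84.861, 20.546, 0.682, 0, -70.136, -16.507], TCP at [0.249, 0.627, 0.227] pointing down, gripper open.
Joint ranges: [-176.03, 176.03], [-82.01, 121.73], [-58.28, 71.71], [-173.87, 95.51], [-174.79, -0.11], [-173.66, 173.66]. Speed limits (degrees/s): [136.94, 136.94, 172.46, 180, 180, 180].

INTERFACE

Orientations are given as [roll, pitch, yaw] about the fixed x, y, z axes, in that order (R = Rz(yaw) Ry(pitch) Rx(roll)).
In Python, from plant import get_state, optics, order gives the robot as it stands. The module is installed in compiled form; this text tells all that it offers.
- The arm moves only by the tool send_rows, never from a script. Its argument "moves" is a list of rows, each an object with "slide": the shift along the tool's x, y, z as a fraction of full scale, a list of three; "turn": the turn about the tool's z as a fraction of full scale; "gripper": the opening, from 0 (shut) to 1 (fully open). A call has exactly 5 rows; each row is the pose to reach, as a shift and turn from the pose commanded when the call began, along the tool's axes at that moment; what a row does not reach only later rows make up. Full scale, the value 1, is 150 mm for a shift and 90 degrees for a turn. A row lasts 1/12 s, in which the tool goes at most 41.7 mm and 7.16 degrees, less where a joint would pass 70% of its speed; a pose out of reach is approached as far as the arm can. A call with a number of a shift or a turn outside -1 to 1 is refused whole. A call with a gripper value outside its range is refused whole. The fingers move at their own pace and stop on an object; "newtons" is the grip in N (left out, the last holds). Time passes only in rows, so rows that repeat a pose let the fingers close, or fill a call up. It gives the time, the measured TCP pose, the force, the opening and the grip force at its end, in the units of the state.
- get_state(): the state, without advancing time (a new reading comes with each control period).
- optics.capture(name): name is "scene" or "top"; returns a dict with "img" (420x560x3 uint8, red, green, blue), "intrinsics" (3x3 intrinsics, pixels), "origin" and "attitude" of the camera in the world. Camera axes: x right, y down, z forward; pixel columns grow to the right and rows downward; lengths in m; the calibration is good to about 2 mm. A picture is of the moment at which its call begins. There is no depth.
- order.close_job(): hands the job in; it is judged then, once.
Trained networks look in the newest picture that a camera, given by its name, has taken for a name from the list of things; names that differ only in an ending like _2 or _b are one class to them, and where a whole thing is asked for, a point or a joint stands for the part that bears it (a point fixed in the world has none). Each returns a list of dicts, best first, with "p" (0 to 1); they miss things now and then, are a little off and sometimes report something else, mostly with a low value. They report only what shows in the picture. A call takes as long as a camera call. They do not tell look-alikes from the thing itself.
- optics.look_for(camera, name): "location" ([x, y, z] in m, in world coordinates, good to about 4 mm: the middle of the surface that is visible of it).
The state is a dict: "time_s": time; "joints": joint angles; "qd": joint speeds; "joint_torque": joint torques, N m; "tcp_pos": TCP position; "eef_rot": TCP orientation; "contact_force": force on the tool from outside, world axes, zero at the start; "moment": the same for the moment, N m; "gripper_width": finger opening in m; "gripper_force": force on a finger pad.
Only numpy, scipy, OpenCV 4.12 (cv2) and the standard library are available. Lean on these libraries where they do the work, as an engineer would, in place of code of your own. Each camera call takes 0.05 s, during which the arm holds its last target. There are 200 camera calls.

TASK

The blue and the green baking dish have been left standing on their long sides. In either order, push each one over with the fingertips so that it drops mouth down, flat on the mat to drain, about where it stands. Only push: do not pick up any dish or shove it across the mat, and leave the mug, bowl and beaker as they are.

Things in the scene. Friction and masses are not known exactly. Their poses are not given: they have to be found in the camera images.
- blue_dish: Blue enamel baking dish, 170 x 115 mm, 45 mm deep, walls 4 mm. It starts standing on a long side (115 mm tall, 45 mm thick), facing any way. Origin: centre of the side it stands on. z: up at the start; y: along its length; +x: out of its open mouth (10 mm white rim, white inner floor); -x: out of its closed bottom (blue, pale foot ring); mouth and bottom 22.5 mm from the origin.
- blue_dish_mid (a point): Centre of the blue dish's bounding box, 57.5 mm from its origin along z; same axes. Dish about 0.3 to 0.6 kg, weight 8 mm nearer the bottom than the mid-thickness: standing, it falls mouth first once leaned about 30 degrees. A low push slides it on the mat; a push just below its top edge tips it.
- green_dish: Green enamel baking dish, 140 x 105 mm, 45 mm deep, walls 4 mm. It starts standing on a long side (105 mm tall, 45 mm thick), facing any way. Origin: centre of the side it stands on. z: up at the start; y: along its length; +x: out of its open mouth (10 mm white rim, white inner floor); -x: out of its closed bottom (green, pale foot ring); mouth and bottom 22.5 mm from the origin.
- green_dish_mid (a point): Centre of the green dish's bounding box, 52.5 mm from its origin along z; same axes. Dish about 0.3 to 0.6 kg, weight 8 mm nearer the bottom than the mid-thickness: standing, it falls mouth first once leaned about 30 degrees. A low push slides it on the mat; a push just below its top edge tips it.
- mug: Tan mug standing mouth down, 76 mm across, 75 mm tall, handle to its +y reaching 63 mm from its axis; origin: centre of its underside. A bystander.
- bowl: Pale grey bowl standing mouth down, 90 mm across, 52 mm tall; origin: centre of its underside. A bystander.
- beaker: Dark grey beaker standing mouth down, 68 mm across, 90 mm tall; origin: centre of its underside. A bystander.
- mat: Flat linen-coloured drying mat, rigid,, fixed, 560 x 960 mm and 4 mm thick (top at 4 mm above the counter); everything named stands on it; origin: centre of its underside.
Not all that is in view belongs to the job. Of the things like the green_dish, leave any that is brown; of the rest the smaller one is meant.

How it is judged:
By the outcome, as a careful person would: the job done as asked, in the order asked, and still so for the second after the job is handed in, with the robot touching nothing.
It also fails if it takes over 48 s, if anything falls off the work surface, if the arm or the gripper's body presses on something with over 40 N, if the wrist force passes 120 N, or if a joint passes its speed limit or range.

## Working session

There is one attempt and no reset: what is moved stays moved. The work goes in short steps, Python scripts to look and compute and a tool call to move; the robot and the scene stay as the last step left them, time stands still between calls to the robot, and variables do not carry over. Pictures are saved under pics/ and viewed, at most 10 in all, crops included, and the job is handed in when it is done.

Besides the shell and the picture viewer there is one more tool, called by a JSON object that holds its "fn" and its "kwargs", one argument or row to a line. send_rows: Moves the arm, as the interface text tells. Shift numbers are shares of 150 mm and turn numbers shares of 90 degrees, none past 1 either way. Its arguments: {"type":"object","properties":{"moves":{"type":"array"},"newtons":{"type":"number"}},"required":["moves"]}

```bash
mkdir -p pics; python3 - <<'E'
from plant import get_state, optics, order
import cv2, json
s=get_state(); print(s)
for c in ("scene","top"):
    r=optics.capture(c); cv2.imwrite(f"pics/{c}0.png",r["img"][:,:,::-1])
    print(c,r["intrinsics"],r["origin"],r["attitude"])
    for n in ("blue_dish","green_dish","mug","bowl","beaker"):
        print(n,[(d["p"],d["location"]) for d in optics.look_for(c,n)])
E
```

```text
{'time_s': 0.0, 'joints': array([ 8.48618366e+01,  2.05932725e+01,  6.34532998e-01, -2.11402622e-02,
       -7.01345324e+01, -1.65068554e+01]), 'qd': array([0.10216957, 0.05396304, 0.03351312, 0.03254837, 0.06961809,
       0.01967085]), 'joint_torque': array([ 3.70185335e-04, -5.82723391e+01,  2.93047625e+01,  6.99716985e+00,
        6.90389556e-03, -1.56794044e-04]), 'tcp_pos': array([0.24881718, 0.62695365, 0.22560449]), 'eef_rot': array([ 1.79904925e+02, -7.45009083e-03, -2.16522126e+01]), 'contact_force': array([-0.22257479, -0.17070398, -0.84121762]), 'moment': array([0.05914812, 0.03709293, 0.01115622]), 'gripper_force': 0.0, 'gripper_width': 0.08771593458010593}
scene [[380.84767946   0.         282.82185922]
 [  0.         380.84767946 209.2224397 ]
 [  0.           0.           1.        ]] [ 0.96708713 -0.69379758  0.67211863] [-131.33522406   -0.58666253   41.04502545]
blue_dish [(0.61, [0.5084, 0.2857, 0.053])]
green_dish [(0.92, [0.5599, -0.3125, 0.1097]), (0.67, [0.3401, -0.5962, 0.0806]), (0.65, [0.537, -0.6197, 0.0497])]
mug [(0.72, [0.4277, -0.022, 0.0515])]
bowl [(0.67, [0.5371, -0.0263, 0.0359])]
beaker [(0.59, [0.6624, -0.0248, 0.0632]), (0.53, [0.429, -0.019, 0.0526])]
top [[535.01958283   0.         285.80882491]
 [  0.         535.01958283 212.92231166]
 [  0.           0.           1.        ]] [ 0.22113909 -0.15842925  1.47862211] [-169.27918423   -0.26515591  -88.79336103]
blue_dish [(0.65, [0.51, 0.2745, 0.1182]), (0.37, [0.4034, -0.0015, 0.0747])]
green_dish [(0.82, [0.3194, -0.5795, 0.1038]), (0.63, [0.5158, -0.28, 0.1101]), (0.6, [0.5283, -0.5943, 0.1377])]
mug [(0.69, [0.403, -0.0074, 0.0753])]
bowl [(0.93, [0.5261, -0.0086, 0.0473])]
beaker [(0.8, [0.6419, -0.0044, 0.0871])]
```

```bash
python3 - <<'E'
import cv2
for c in ("scene","top"):
    a=cv2.imread(f"pics/{c}0.png"); cv2.imwrite(f"pics/{c}1.png",cv2.resize(a,(800,600),interpolation=cv2.INTER_CUBIC))
E
```

```text
(no output)
```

View pics/scene1.png

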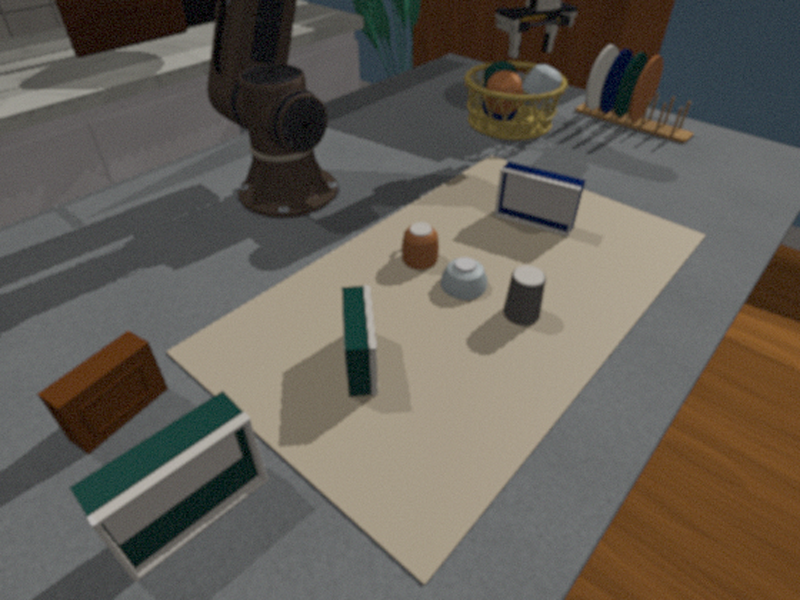

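View pics/top1.png

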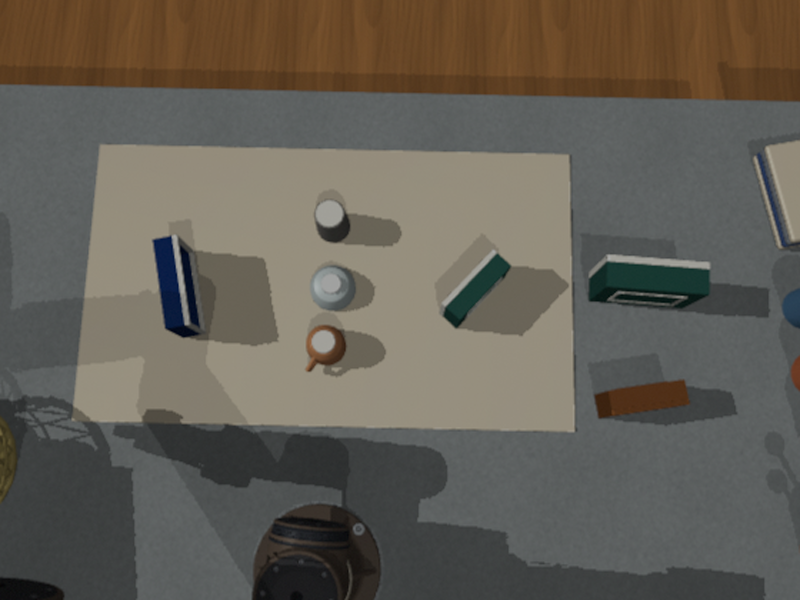

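Scene: blue dish at (540,197), its mouth towards the beakers (-y). There are three green-like things: brown (105,390), to be left; a large green at (170,485) off the mat; and a smaller green on the mat at (358,340), top view (476,288). The smaller green is the one meant. I'll confirm that and measure in an enlarged crop.

```bash
python3 - <<'E'
import cv2, numpy as np
s=cv2.imread("pics/scene0.png"); t=cv2.imread("pics/top0.png")
# 400x300 tiles: crop w x h =100x75 scale 4
def tile(im,u,v):
    return cv2.resize(im[v:v+75,u:u+100],(400,300),interpolation=cv2.INTER_CUBIC)
a=np.vstack([np.hstack([tile(t,80,162),tile(t,290,165)]),np.hstack([tile(s,330,100),tile(s,210,200)])])
cv2.imwrite("pics/crop.png",cv2.convertScaleAbs(a,alpha=1.4))
E
```

```text
(no output)
```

View pics/crop.png

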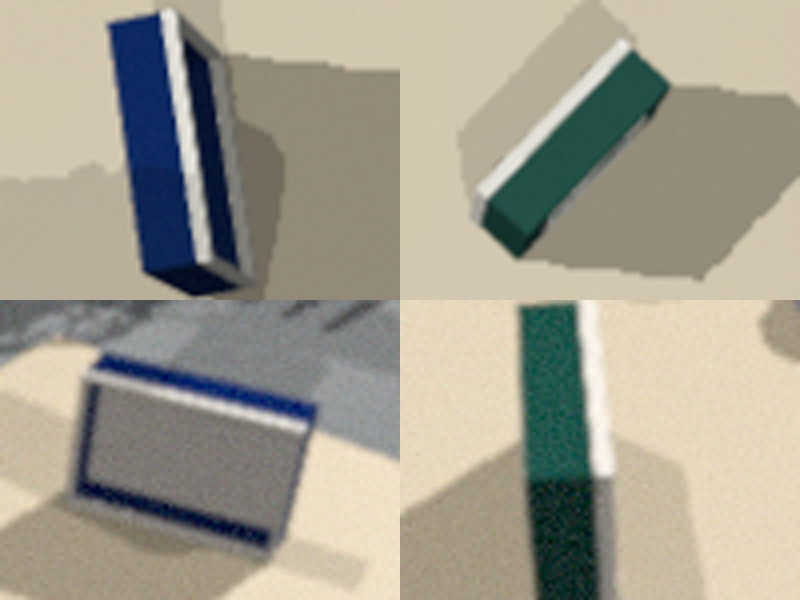

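```bash
cat > h.py <<'E'
import numpy as np, cv2
from scipy.spatial.transform import Rotation as R
K={"scene":(np.array([[380.848,0,282.822],[0,380.848,209.222],[0,0,1]]),np.array([.96708713,-.69379758,.67211863]),R.from_euler("xyz",[-131.33522,-.58666,41.045025],degrees=True)),
"top":(np.array([[535.0196,0,285.8088],[0,535.0196,212.9223],[0,0,1]]),np.array([.22113909,-.15842925,1.47862211]),R.from_euler("xyz",[-169.279184,-.265156,-88.793361],degrees=True))}
def proj(c,P):
    k,o,r=K[c]; q=r.inv().apply(np.atleast_2d(P)-o)@k.T; return q[:,:2]/q[:,2:]
def tile(u0,v0,u,v): return [(u+.5)/4-.5+u0,(v+.5)/4-.5+v0]
E
python3 - <<'E'
from h import *
from scipy.optimize import least_squares
# corner: (sx mouth=+1,sy)
D={"blue":(.170,.115,[0.51,.27,-90],{("top",1,-1):tile(80,162,180,10),("top",-1,-1):tile(80,162,109,25),("top",-1,1):tile(80,162,146,270),("top",1,1):tile(80,162,212,262),
 ("scene",1,1):tile(330,100,85,75),("scene",1,-1):tile(330,100,308,132),("scene",-1,1):tile(330,100,108,55),("scene",-1,-1):tile(330,100,316,104)}),
"green":(.140,.105,[0.52,-.28,45],{("top",1,-1):tile(290,165,226,38),("top",-1,-1):tile(290,165,269,87),("top",1,1):tile(290,165,75,190),
 ("scene",1,-1):tile(210,200,212,175),("scene",-1,-1):tile(210,200,128,180)})}
for n,(L,h,x0,C) in D.items():
    if n=="blue":   # y-axis = z cross x ; mouth -y => y axis = +x world
        C={(c,a,-b):p for (c,a,b),p in C.items()}
    def f(v,free=True):
        e=[]
        r=R.from_euler("z",v[2],degrees=True)
        for (c,a,b),p in C.items():
            e.append(proj(c,r.apply([a*.0225,b*L/2,0])+[v[0],v[1],v[3]])[0]-p)
        return np.ravel(e)
    s=least_squares(f,x0+[h+.004],x_scale=[.01,.01,1,.01],loss="soft_l1"); print(n,s.x.round(4),f(s.x).round(1).reshape(-1,2).tolist())
E
```

```text
blue [  0.5137   0.2737 -77.8154   0.1174] [[-0.8, -0.5], [-0.1, -1.1], [-0.7, 0.4], [0.2, -0.9], [-1.3, 0.3], [-1.6, 0.3], [-1.8, -0.7], [0.5, 0.6]]
green [ 0.5213 -0.2817 47.5648  0.1076] [[-1.6, 0.2], [0.2, -0.6], [-0.1, -0.2], [0.0, -0.1], [-1.2, 0.3]]
```

{"fn": "send_rows", "kwargs": {
  "moves": [
    {"slide": [0.25,0.12,0],"turn": 0,"gripper": 0.5},
    {"slide": [0.5,0.25,0],"turn": 0,"gripper": 0.5},
    {"slide": [0.75,0.37,0],"turn": 0,"gripper": 0.5},
    {"slide": [1,0.5,0],"turn": 0,"gripper": 0.5},
    {"slide": [1,0.5,0],"turn": 0,"gripper": 0.5}
  ]
}}

```text
time_s: 1.02
tcp_pos: [0.364, 0.4976, 0.2272]
eef_rot: [180.0, -0.0, -21.9]
contact_force: [-1.8, 1.2, -0.0]
gripper_width: 0.0602
gripper_force: 0.0
```

{"fn": "send_rows", "kwargs": {
  "moves": [
    {"slide": [0.25,0.12,0],"turn": 0,"gripper": 0.5},
    {"slide": [0.5,0.25,0],"turn": 0,"gripper": 0.5},
    {"slide": [0.75,0.37,0],"turn": 0,"gripper": 0.5},
    {"slide": [1,0.5,0],"turn": 0,"gripper": 0.5},
    {"slide": [1,0.5,0],"turn": 0,"gripper": 0.5}
  ]
}}

```text
time_s: 1.43
tcp_pos: [0.4757, 0.3726, 0.2268]
eef_rot: [180.0, -0.0, -21.9]
contact_force: [-0.2, 0.8, -0.7]
gripper_width: 0.0442
gripper_force: 0.0
```

{"fn": "send_rows", "kwargs": {
  "moves": [
    {"slide": [0,0,0],"turn": 0.08,"gripper": 0.5},
    {"slide": [0,0,0],"turn": 0.16,"gripper": 0.5},
    {"slide": [0,0,0],"turn": 0.24,"gripper": 0.5},
    {"slide": [0,0,0],"turn": 0.31,"gripper": 0.5},
    {"slide": [0,0,0],"turn": 0.31,"gripper": 0.5}
  ]
}}

```text
time_s: 1.85
tcp_pos: [0.4725, 0.3773, 0.2266]
eef_rot: [-180.0, 0.0, -49.9]
contact_force: [-0.0, -0.3, -0.2]
gripper_width: 0.0437
gripper_force: 0.0
```

{"fn": "send_rows", "kwargs": {
  "moves": [
    {"slide": [0,0,0],"turn": 0.08,"gripper": 0.5},
    {"slide": [0,0,0],"turn": 0.16,"gripper": 0.5},
    {"slide": [0,0,0],"turn": 0.24,"gripper": 0.5},
    {"slide": [0,0,0],"turn": 0.315,"gripper": 0.5},
    {"slide": [0,0,0],"turn": 0.315,"gripper": 0.5}
  ]
}}

```text
time_s: 2.27
tcp_pos: [0.4724, 0.3774, 0.2266]
eef_rot: [-180.0, 0.0, -78.0]
contact_force: [-0.1, -0.1, 0.2]
gripper_width: 0.0437
gripper_force: 0.0
```

```bash
cat >> h.py <<'E'
def delta(target,yaw):
    from plant import get_state
    s=get_state(); r=R.from_euler("xyz",s["eef_rot"],degrees=True)
    d=r.inv().apply(np.array(target)-s["tcp_pos"])
    print(s["time_s"],s["tcp_pos"].round(4),s["eef_rot"].round(1),"F",s["contact_force"].round(1),"slide",(d/.15).round(3),"turn",round(((s["eef_rot"][2]-yaw+180)%360-180)/90,3))
E
python3 -c "
from h import *
delta([.497,.352,.110],-77.8)"
```

```text
2.2667 [0.4724 0.3774 0.2266] [-180.    0.  -78.] F [-0.1 -0.1  0.2] slide [ 0.2   -0.125  0.777] turn -0.002
```

{"fn": "send_rows", "kwargs": {
  "moves": [
    {"slide": [0.1,-0.125,0.2],"turn": 0,"gripper": 0.5},
    {"slide": [0.2,-0.125,0.4],"turn": 0,"gripper": 0.5},
    {"slide": [0.2,-0.125,0.6],"turn": 0,"gripper": 0.5},
    {"slide": [0.2,-0.125,0.78],"turn": 0,"gripper": 0.5},
    {"slide": [0.2,-0.125,0.78],"turn": 0,"gripper": 0.5}
  ]
}}

```text
time_s: 2.68
tcp_pos: [0.4947, 0.3491, 0.1041]
eef_rot: [179.6, -0.3, -77.6]
contact_force: [-1.5, -0.9, -1.4]
gripper_width: 0.044
gripper_force: 0.0
```

{"fn": "send_rows", "kwargs": {
  "moves": [
    {"slide": [0.06,0,0],"turn": 0,"gripper": 0.5},
    {"slide": [0.12,0,0],"turn": 0,"gripper": 0.5},
    {"slide": [0.18,0,0],"turn": 0,"gripper": 0.5},
    {"slide": [0.24,0,0],"turn": 0,"gripper": 0.5},
    {"slide": [0.3,0,0],"turn": 0,"gripper": 0.5}
  ]
}}

```text
time_s: 3.1
tcp_pos: [0.5073, 0.3074, 0.1112]
eef_rot: [-179.9, 0.1, -77.9]
contact_force: [-0.4, 0.7, 1.9]
gripper_width: 0.0438
gripper_force: 0.3
```

{"fn": "send_rows", "kwargs": {
  "moves": [
    {"slide": [0.04,0,0],"turn": 0,"gripper": 0.5},
    {"slide": [0.08,0,0],"turn": 0,"gripper": 0.5},
    {"slide": [0.12,0,0],"turn": 0,"gripper": 0.5},
    {"slide": [0.16,0,0],"turn": 0,"gripper": 0.5},
    {"slide": [0.2,0,0],"turn": 0,"gripper": 0.5}
  ]
}}

```text
time_s: 3.52
tcp_pos: [0.513, 0.278, 0.1096]
eef_rot: [-180.0, 0.0, -77.9]
contact_force: [0.7, 1.0, 1.2]
gripper_width: 0.0437
gripper_force: 0.5
```

```bash
cat >> h.py <<'E'
def look(name,u,v,u2,v2):
    from plant import optics
    o=[]
    for c,a,b in(("top",u,v),("scene",u2,v2)):
        im=optics.capture(c)["img"][:,:,::-1][b:b+100,a:a+133]
        o.append(cv2.resize(im,(400,300)))
    cv2.imwrite(f"pics/{name}.png",np.hstack(o))
E
python3 -c "
from h import *
delta([.514,.274,.110],-77.8); look('b1',70,150,310,90)"
```

```text
3.5167 [0.513  0.278  0.1096] [-180.     0.   -77.9] F [0.7 1.  1.2] slide [ 0.028 -0.001 -0.003] turn -0.001
```

View pics/b1.png

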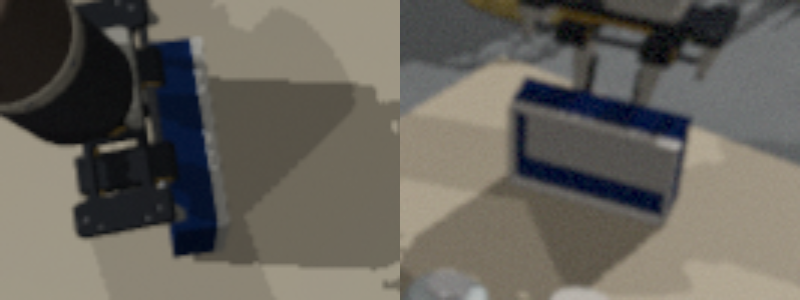

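The dish is leaning (left tile: the blue top at (190,150) has swung over), and its lower rim has not moved: right tile, (520,180) to (665,218), as at the start. I'll keep pushing.

{"fn": "send_rows", "kwargs": {
  "moves": [
    {"slide": [0.05,0,0],"turn": 0,"gripper": 0.5},
    {"slide": [0.1,0,0],"turn": 0,"gripper": 0.5},
    {"slide": [0.15,0,0],"turn": 0,"gripper": 0.5},
    {"slide": [0.2,0,0],"turn": 0,"gripper": 0.5},
    {"slide": [0.25,0,0],"turn": 0,"gripper": 0.5}
  ]
}}

```text
time_s: 4.03
tcp_pos: [0.5207, 0.2409, 0.1094]
eef_rot: [180.0, -0.0, -77.9]
contact_force: [-0.3, -0.1, -0.2]
gripper_width: 0.0439
gripper_force: 0.0
```

{"fn": "send_rows", "kwargs": {
  "moves": [
    {"slide": [0.04,0,0],"turn": 0,"gripper": 0.5},
    {"slide": [0.04,0,0],"turn": 0,"gripper": 0.5},
    {"slide": [0.04,0,0],"turn": 0,"gripper": 0.5},
    {"slide": [0.04,0,0],"turn": 0,"gripper": 0.5},
    {"slide": [0.04,0,0],"turn": 0,"gripper": 0.5}
  ]
}}

```text
time_s: 4.45
tcp_pos: [0.522, 0.2363, 0.1096]
eef_rot: [-180.0, 0.0, -77.9]
contact_force: [-0.0, -0.2, -0.6]
gripper_width: 0.0442
gripper_force: 0.0
```

```bash
python3 -c "
from h import *
delta([.514,.274,.110],-77.8); look('b2',70,150,310,90)"
```

```text
4.45 [0.522  0.2363 0.1096] [-180.     0.   -77.9] F [-0.  -0.2 -0.6] slide [-0.257 -0.001 -0.003] turn -0.001
```

View pics/b2.png

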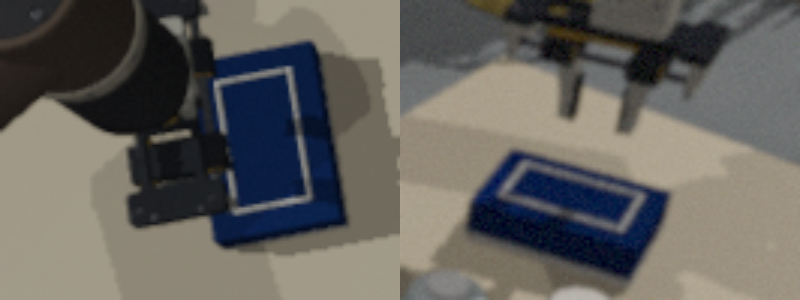

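Blue lies flat, mouth down: left tile, base with foot ring at (270,140). Next I raise the arm and cross to the green dish.

{"fn": "send_rows", "kwargs": {
  "moves": [
    {"slide": [0,0,-0.2],"turn": 0,"gripper": 0.5},
    {"slide": [0,0,-0.4],"turn": 0,"gripper": 0.5},
    {"slide": [0,0,-0.6],"turn": 0,"gripper": 0.5},
    {"slide": [0,0,-0.8],"turn": 0,"gripper": 0.5},
    {"slide": [0,0,-0.8],"turn": 0,"gripper": 0.5}
  ]
}}

```text
time_s: 4.97
tcp_pos: [0.5246, 0.2377, 0.2363]
eef_rot: [-179.5, 0.2, -77.8]
contact_force: [1.5, 1.1, 0.7]
gripper_width: 0.044
gripper_force: 0.0
```

{"fn": "send_rows", "kwargs": {
  "moves": [
    {"slide": [0.2,0.06,0],"turn": 0,"gripper": 0.5},
    {"slide": [0.4,0.12,0],"turn": 0,"gripper": 0.5},
    {"slide": [0.6,0.18,0],"turn": 0,"gripper": 0.5},
    {"slide": [0.8,0.24,0],"turn": 0,"gripper": 0.5},
    {"slide": [0.92,0.29,0],"turn": 0,"gripper": 0.5}
  ]
}}

```text
time_s: 5.38
tcp_pos: [0.5078, 0.09, 0.2295]
eef_rot: [180.0, -0.0, -77.9]
contact_force: [-0.5, 0.0, 0.3]
gripper_width: 0.0438
gripper_force: 0.0
```

{"fn": "send_rows", "kwargs": {
  "moves": [
    {"slide": [0.2,0.06,0],"turn": 0,"gripper": 0.5},
    {"slide": [0.4,0.12,0],"turn": 0,"gripper": 0.5},
    {"slide": [0.6,0.18,0],"turn": 0,"gripper": 0.5},
    {"slide": [0.8,0.24,0],"turn": 0,"gripper": 0.5},
    {"slide": [0.92,0.29,0],"turn": 0,"gripper": 0.5}
  ]
}}

```text
time_s: 5.8
tcp_pos: [0.4944, -0.054, 0.2295]
eef_rot: [-180.0, -0.0, -77.9]
contact_force: [0.2, 0.1, -0.7]
gripper_width: 0.0439
gripper_force: 0.0
```

{"fn": "send_rows", "kwargs": {
  "moves": [
    {"slide": [0.2,0.06,0],"turn": 0,"gripper": 0.5},
    {"slide": [0.4,0.12,0],"turn": 0,"gripper": 0.5},
    {"slide": [0.6,0.18,0],"turn": 0,"gripper": 0.5},
    {"slide": [0.8,0.24,0],"turn": 0,"gripper": 0.5},
    {"slide": [0.92,0.29,0],"turn": 0,"gripper": 0.5}
  ]
}}

```text
time_s: 6.22
tcp_pos: [0.481, -0.1982, 0.2294]
eef_rot: [180.0, -0.0, -77.9]
contact_force: [0.3, 0.2, 0.7]
gripper_width: 0.0437
gripper_force: 0.0
```

{"fn": "send_rows", "kwargs": {
  "moves": [
    {"slide": [0.2,0.06,0],"turn": 0,"gripper": 0.5},
    {"slide": [0.4,0.12,0],"turn": 0,"gripper": 0.5},
    {"slide": [0.6,0.18,0],"turn": 0,"gripper": 0.5},
    {"slide": [0.8,0.24,0],"turn": 0,"gripper": 0.5},
    {"slide": [0.92,0.29,0],"turn": 0,"gripper": 0.5}
  ]
}}

```text
time_s: 6.63
tcp_pos: [0.4675, -0.3425, 0.2291]
eef_rot: [180.0, -0.0, -77.9]
contact_force: [-0.1, 1.1, 0.1]
gripper_width: 0.0438
gripper_force: 0.0
```

{"fn": "send_rows", "kwargs": {
  "moves": [
    {"slide": [0,0,0],"turn": 0.08,"gripper": 0.5},
    {"slide": [0,0,0],"turn": 0.16,"gripper": 0.5},
    {"slide": [0,0,0],"turn": 0.24,"gripper": 0.5},
    {"slide": [0,0,0],"turn": 0.3,"gripper": 0.5},
    {"slide": [0,0,0],"turn": 0.3,"gripper": 0.5}
  ]
}}

```text
time_s: 7.05
tcp_pos: [0.4676, -0.3401, 0.2292]
eef_rot: [180.0, 0.0, -105.1]
contact_force: [-0.3, -0.8, -0.1]
gripper_width: 0.044
gripper_force: 0.0
```

{"fn": "send_rows", "kwargs": {
  "moves": [
    {"slide": [0,0,0],"turn": 0.08,"gripper": 0.5},
    {"slide": [0,0,0],"turn": 0.16,"gripper": 0.5},
    {"slide": [0,0,0],"turn": 0.24,"gripper": 0.5},
    {"slide": [0,0,0],"turn": 0.305,"gripper": 0.5},
    {"slide": [0,0,0],"turn": 0.305,"gripper": 0.5}
  ]
}}

```text
time_s: 7.47
tcp_pos: [0.4677, -0.34, 0.2294]
eef_rot: [180.0, -0.0, -132.4]
contact_force: [0.3, -0.3, -0.2]
gripper_width: 0.0438
gripper_force: 0.0
```

```bash
python3 -c "
from h import *
delta([.467,-.341,.100],-132.4)"
```

```text
7.4667 [ 0.4677 -0.34    0.2294] [ 180.    -0.  -132.4] F [ 0.3 -0.3 -0.2] slide [ 0.008 -0.001  0.863] turn -0.0
```

{"fn": "send_rows", "kwargs": {
  "moves": [
    {"slide": [0,0,0.24],"turn": 0,"gripper": 0.5},
    {"slide": [0,0,0.48],"turn": 0,"gripper": 0.5},
    {"slide": [0,0,0.7],"turn": 0,"gripper": 0.5},
    {"slide": [0,0,0.86],"turn": 0,"gripper": 0.5},
    {"slide": [0,0,0.86],"turn": 0,"gripper": 0.5}
  ]
}}

```text
time_s: 7.88
tcp_pos: [0.4644, -0.3386, 0.0954]
eef_rot: [179.5, -0.1, -132.1]
contact_force: [-1.3, 0.6, -1.4]
gripper_width: 0.0437
gripper_force: 0.0
```

{"fn": "send_rows", "kwargs": {
  "moves": [
    {"slide": [-0.06,0,0],"turn": 0,"gripper": 0.5},
    {"slide": [-0.12,0,0],"turn": 0,"gripper": 0.5},
    {"slide": [-0.18,0,0],"turn": 0,"gripper": 0.5},
    {"slide": [-0.24,0,0],"turn": 0,"gripper": 0.5},
    {"slide": [-0.3,0,0],"turn": 0,"gripper": 0.5}
  ]
}}

```text
time_s: 8.3
tcp_pos: [0.4994, -0.3062, 0.102]
eef_rot: [-179.9, 0.1, -132.3]
contact_force: [-0.8, -1.2, 0.7]
gripper_width: 0.0437
gripper_force: 0.7
```

{"fn": "send_rows", "kwargs": {
  "moves": [
    {"slide": [-0.04,0,0],"turn": 0,"gripper": 0.5},
    {"slide": [-0.08,0,0],"turn": 0,"gripper": 0.5},
    {"slide": [-0.12,0,0],"turn": 0,"gripper": 0.5},
    {"slide": [-0.16,0,0],"turn": 0,"gripper": 0.5},
    {"slide": [-0.2,0,0],"turn": 0,"gripper": 0.5}
  ]
}}

```text
time_s: 8.72
tcp_pos: [0.5185, -0.2843, 0.1006]
eef_rot: [180.0, 0.0, -132.3]
contact_force: [-0.8, -0.2, 1.0]
gripper_width: 0.0436
gripper_force: 0.6
```

```bash
python3 -c "
from h import *
delta([.5213,-.2817,.1],-132.4); look('g1',270,150,200,180)"
```

```text
8.7167 [ 0.5185 -0.2843  0.1006] [ 180.     0.  -132.3] F [-0.8 -0.2  1. ] slide [-0.026 -0.002  0.004] turn 0.001
```

View pics/g1.png

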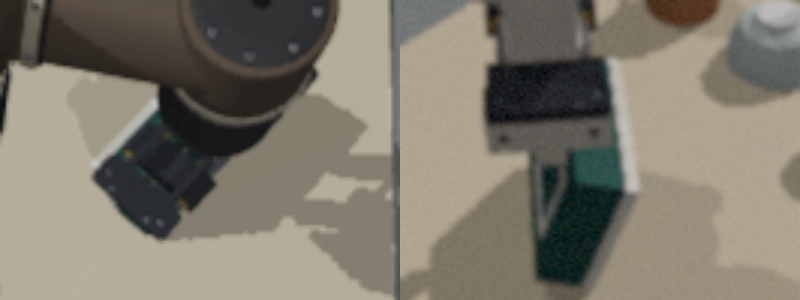

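The green dish is tipping properly: in the right tile its end face leans right, from foot (545,280) to top (630,190). I'll finish the push.

{"fn": "send_rows", "kwargs": {
  "moves": [
    {"slide": [-0.05,0,0],"turn": 0,"gripper": 0.5},
    {"slide": [-0.1,0,0],"turn": 0,"gripper": 0.5},
    {"slide": [-0.15,0,0],"turn": 0,"gripper": 0.5},
    {"slide": [-0.2,0,0],"turn": 0,"gripper": 0.5},
    {"slide": [-0.25,0,0],"turn": 0,"gripper": 0.5}
  ]
}}

```text
time_s: 9.23
tcp_pos: [0.544, -0.2563, 0.1005]
eef_rot: [180.0, 0.0, -132.3]
contact_force: [0.2, 1.0, 0.3]
gripper_width: 0.0439
gripper_force: 0.0
```

{"fn": "send_rows", "kwargs": {
  "moves": [
    {"slide": [-0.04,0,0],"turn": 0,"gripper": 0.5},
    {"slide": [-0.04,0,0],"turn": 0,"gripper": 0.5},
    {"slide": [-0.04,0,0],"turn": 0,"gripper": 0.5},
    {"slide": [-0.04,0,0],"turn": 0,"gripper": 0.5},
    {"slide": [-0.04,0,0],"turn": 0,"gripper": 0.5}
  ]
}}

```text
time_s: 9.65
tcp_pos: [0.5472, -0.2528, 0.1005]
eef_rot: [180.0, -0.0, -132.4]
contact_force: [-0.3, 0.2, 0.7]
gripper_width: 0.0439
gripper_force: 0.0
```

{"fn": "send_rows", "kwargs": {
  "moves": [
    {"slide": [0,0,-0.2],"turn": 0,"gripper": 0.5},
    {"slide": [0,0,-0.4],"turn": 0,"gripper": 0.5},
    {"slide": [0,0,-0.6],"turn": 0,"gripper": 0.5},
    {"slide": [0,0,-0.8],"turn": 0,"gripper": 0.5},
    {"slide": [0,0,-0.8],"turn": 0,"gripper": 0.5}
  ]
}}

```text
time_s: 10.07
tcp_pos: [0.5501, -0.2541, 0.2276]
eef_rot: [-179.5, 0.2, -132.3]
contact_force: [0.6, -0.7, 1.0]
gripper_width: 0.0437
gripper_force: 0.0
```

```bash
python3 -c "
from h import *
from plant import optics
delta([.5213,-.2817,.1],-132.4)
cv2.imwrite('pics/f.png',cv2.resize(optics.capture('scene')['img'][:,:,::-1],(800,600)))"
```

```text
10.0667 [ 0.5501 -0.2541  0.2276] [-179.5    0.2 -132.3] F [ 0.6 -0.7  1. ] slide [0.268 0.026 0.849] turn 0.001
```

View pics/f.png

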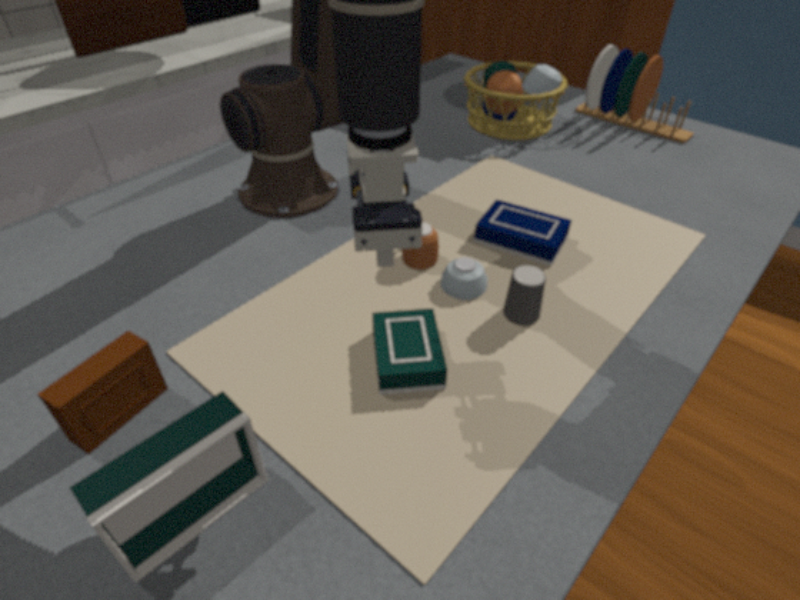

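Both dishes lie flat, mouth down: blue at (523,230) and green at (408,350). The mug, bowl, beaker and look-alikes haven't moved, and the arm is clear.

```bash
python3 -c "
from plant import order
print(order.close_job())"
```

```text
the job is handed in; nothing more can be done
None
```

The blue dish and the smaller green dish were each pushed over and lie flat, mouth down, about where they stood; the mug, bowl and beaker look undisturbed, and the job was handed in at about 10 s with no verdict returned.

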